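# Lock the portafilter into the espresso press

## Robot

A 6-joint arm with a two-finger parallel gripper is mounted at the origin on a cart in front of the work surface, level with it; the furniture and walls round the work are solid. World frame = base frame: x ahead of the robot, y to its left, z up, the work surface at z = 0. Lengths are in m, angles in rad, forces in N, time in s.
With the tool pointing down it reaches from about 0.375 to 0.9 m from the base axis. Payload 3.1 kg.
Tool frame: the origin (TCP) lies on the centre line of the jaws, within the pads' length; the fingertips stand 22 mm ahead of it and the grasp point (between the pads) lies 3 mm ahead of it; z points along the fingers, y is the line along which they close (so a half turn about z gives the same grasp; the last joint's range is limited). The gripper opens to 85 mm and grips with 20 to 120 N. Pads are 22 mm wide; open, the fingers measure 114 mm over their backs; the gripper's body (76 mm by 85 mm) begins 54 mm behind the grasp point. The pads swing forward as they close: fully open they stand 13 mm farther back than shut.
Start: joints at [1.143, 0.527, 1.433, -0, 1.181, -0.178], TCP at [0.154, 0.606, 0.253] pointing down, gripper open.
Joint ranges: [-3.08, 3.08], [-0.75, 2.2], [0.22, 2.44], [-1.43, 4.57], [0, 2.65], [-2.85, 2.85]. Speed limits (rad/s): [2.79, 2.79, 3.14, 3.14, 3.14, 3.14].

## Interface

Orientations are given as a unit quaternion [x, y, z, w].
In Python, from station import manip, camrig, ticket gives the robot as it stands (manip), with the cameras (camrig) and the job (ticket).
- The arm moves only by the tool drive_effector, called after "Request:" as a command line: name --pt "numbers of a row" for each row, then --argument value for the rest. Schema: {"type":"object","properties":{"offsets":{"type":"array","items":{"type":"array","items":{"type":"number"},"minItems":5,"maxItems":5},"minItems":1,"maxItems":20},"squeeze":{"type":"number"},"only":{"type":"string"},"quiet":{"type":"boolean"},"lines":{"type":"string"}},"required":["offsets"],"additionalProperties":false}. offsets is a list of rows, 1 to 20 of them, each of 5 numbers: dx, dy, dz in shares of 75 cm (1.0 is 75 cm), then a turn about the tool's z in shares of 180 degrees (1.0 is 180 degrees), then the opening from 0.0 (shut) to 1.0 (fully open); each row is the pose to reach, as a shift and turn from the pose commanded when the call began, along the tool's axes at that moment; what a row does not reach only later rows make up. A row lasts 1/10 s, in which the tool goes at most 0.05 m and 0.15 rad, less where a joint would pass 70% of its speed; a pose out of reach is approached as far as the arm can. The fingers move at their own pace and stop on an object; squeeze is the grip in N (left out, the last holds). Time passes only in rows, so rows that do not move let the fingers close. The tool returns the time, the measured TCP pose, the force, the opening and the grip force at its end. only (a regular expression) keeps the lines of the reply that match it, lines (a string "A,B") keeps lines A to B, and quiet returns only ok. Input that does not fit is refused with a message, and nothing moves.
- manip.sense(): the state, without advancing time (a new reading comes with each control period).
- camrig.snapshot(name): name is "scene" or "top" or "wrist"; returns a dict with "pixels" (384x512x3 uint8, red, green, blue), "range_z" (384x512 float32, m along the optical axis (not along the pixel's ray), 0 where there is no reading), "fov_y" (degrees; the focal length in pixels is half the picture's height over the tangent of half this angle, whatever the lens; pixels are square), "cx", "cy" (the principal point, pixels), "R" (3x3) and "t" (3): a world point X has camera coordinates R X + t; the wrist camera has in their place "hand_eye" (4x4, takes a point from camera to tool coordinates, whose origin is the TCP and whose axes are the flange's). Camera axes: x right, y down, z forward; pixel columns grow to the right and rows downward; lengths in m; the calibration is good to about 2 mm. A picture is of the moment at which its call begins: read the wrist's pose just before it.
- ticket.sign_off(): hands the job in; it is judged then, once.
The state is a dict: "t": time; "q": joint angles; "qd": joint speeds; "tau": joint torques, N m; "tcp_pos": TCP position; "tool_rot": TCP orientation; "force": force on the tool from outside, world axes, zero at the start; "ft_torque": the same for the moment, N m; "finger_gap": opening from 0.0 (shut) to 1.0 (fully open); "gripper_force": force on a finger pad.
Only numpy, scipy, OpenCV 4.12 (cv2) and the standard library are available. Lean on these libraries where they do the work, as an engineer would, in place of code of your own. Each camera call takes 0.05 s, during which the arm holds its last target. There are 200 camera calls.

## Task

Get the espresso press ready for a shot: draw the portafilter out of its low wooden rest, stand it on the worktop and let go, then take it again by its black handle. Bring it in under the group head, over the cup, with the handle to the press's left (as you face the press), raise it so that its two lugs go up through the gaps, swing the handle round to point straight out of the front, and let it settle down into the notches so that it hangs locked and level. Leave the cup on the drip plate, the jar and the pepper mill standing where they are.

Things in the scene. Friction and masses are not known exactly. Their poses are not given: they have to be found in the camera images.
- portafilter: Portafilter, 0.2 to 0.5 kg, 200 mm long. Origin: centre of the basket's underside; x along the handle, away from the basket; z up. Basket: open steel cup, 66 mm across, rim at z 56 mm. It stands level by itself, on the basket and a small foot under the handle's end (x 142 to 154 mm). Starts with its black handle inside the rest, out of the fingers' reach; basket and neck stick out in front.
- lug (a point): Middle of the portafilter's handle-side lug: x 37, z 49 mm in its frame. A second, equal lug sits on the far side (x -37). Each is 20 mm wide, fills z 46 to 52 mm and reaches out to 44 mm from the basket's axis.
- neck (a point): Point on the portafilter's steel neck (16 mm wide, 14 mm high, x 29 to 80 mm), on its centre line at x 60, z 26 mm; axes as the portafilter's. For drawing it out; too near the basket for fitting, as the hand would meet the group head.
- grip (a point): Point on the portafilter's black handle (26 mm wide, 24 mm high, x 80 to 156 mm), on its centre line at x 120, z 26 mm; axes as the portafilter's. Hold it here to fit it.
- butt (a point): Centre of the end face of the black handle, x 156, z 26 mm in the portafilter's frame.
- rest: Low wooden rest, fixed: a sleeve open at its front (-x side), closed at the back, 95 mm deep, 110 mm wide, 64 mm high; inside 92 mm wide, 54 mm high. Origin on the worktop on its middle line, 20 mm behind the front face; x points into the sleeve. The portafilter comes out towards -x; 95 mm frees it.
- rest_mouth (a point): Centre of the rest's opening, in the plane of its front face, 27 mm above the worktop; axes as the rest's.
- press: Manual espresso press, fixed, 252 mm high. Origin on the worktop under the group head's axis; front -x, z up. Base 15 mm high, reaching 75 mm to the front and sides; column behind, from x 58 mm. Group head: steel barrel 108 mm across, open below, underside at z 140 mm, top at 230 mm. To pass below it the portafilter's underside must be under 82 mm, yet above the cup's rim (67 mm).
- press_gap (a point): Middle of the left gap in the group head's lip, at the underside (z 140 mm), 42 mm from the axis, 60 degrees left of front: direction (-0.5, 0.866) in the press's axes. A second gap lies across the hole. The hole is 72 mm across, the gaps take the lugs with some 4 degrees to spare either way: enter with the handle pointing over this gap. Lip 6 mm thick (z 140 to 146).
- press_notch (a point): Middle of the front notch: 42 mm from the axis towards press -x, floor at z 146 mm (a second one across the hole). From the gaps the lugs turn 60 degrees, only counterclockwise seen from above, over a ridge 4 mm above the notch floor; over the notches they come down 4 mm and are locked. The notches leave 6 degrees either way; a stop lies just behind.
- press_seat (a point): Where the portafilter's origin is when locked: on the group head's axis, 100 mm above the worktop; axes as the press's; locked, the handle points along -x. Underside heights: 100 mm in the notches, 104 mm sliding on the ridge, 110 mm rim against the ceiling; turn it at 106 to 108 mm.
- cup: Small grey stoneware espresso cup with a handle, 63 x 86 mm, 52 mm high, standing on the drip plate under the group head, rim 67 mm above the worktop. Origin: on its underside, 12 mm from the middle of its foot towards its handle (-y). Leave it alone.
- cabinet_corner (a point): Lower left front corner of the wall cabinet over the worktop (underside 0.47 m up); its front runs right and away from the robot, direction (0.26, -0.97), with knobs 40 mm proud: keep the wrist before or below it. A tall fridge column stands at the robot's right: its nearest edge is 0.31 m nearer in x and 0.25 m right of this corner, floor to above the arm; keep the elbow left of it.
- jar: Small glass storage jar with a grey lid, 73 mm across, 130 mm high, standing on the worktop. Origin: centre of its underside. Leave it alone.
- mill: Dark wooden pepper mill, 58 mm across, 165 mm high, standing on the worktop. Origin: centre of its underside. Leave it alone.

How it is judged:
By the outcome, as a careful person would: the job done as asked, in the order asked, and still so for the second after the job is handed in, with the robot touching nothing.
It also fails if it takes over 72 s, if anything falls off the work surface, if the arm or the gripper's body presses on something with over 40 N, if the wrist force passes 120 N, or if a joint passes its speed limit or range.

## Working session

There is one attempt and no reset: what is moved stays moved. The work goes in short steps, Python scripts to look and compute and a tool call to move; the robot and the scene stay as the last step left them, time stands still between calls to the robot, and variables do not carry over. Pictures are saved under pics/ and viewed, at most 10 in all, crops included, and the job is handed in when it is done.

```bash
ls; mkdir -p pics; python3 - <<'E'
from station import manip, camrig, ticket
import cv2,numpy as np,pickle
s=manip.sense();print({k:np.round(v,3) for k,v in s.items()})
d={}
for n in("scene","top","wrist"):
    c=camrig.snapshot(n);d[n]=c
    print(n,c["fov_y"],c["cx"],c["cy"])
    if "R" in c: print(np.round(c["R"],3),np.round(c["t"],3), np.round(-c["R"].T@c["t"],3))
    else: print(c["hand_eye"])
pickle.dump(d,open("d0.pkl","wb"))
cv2.imwrite("pics/a.png",cv2.resize(np.hstack([d["scene"]["pixels"],d["top"]["pixels"]])[:,:,::-1],(800,300),interpolation=cv2.INTER_AREA))
cv2.imwrite("pics/top.png",cv2.resize(d["top"]["pixels"][:,:,::-1],(800,600)))
cv2.imwrite("pics/scene.png",cv2.resize(d["scene"]["pixels"][:,:,::-1],(800,600)))
E
```

```text
pics
station.py
{'t': np.float64(0.0), 'q': array([ 1.142,  0.528,  1.434, -0.   ,  1.181, -0.178]), 'qd': array([ 0.   ,  0.   ,  0.   , -0.001,  0.   , -0.001]), 'tau': array([-1.0000e-03, -4.4235e+01, -1.7802e+01, -0.0000e+00,  8.0000e-03,
       -0.0000e+00]), 'tcp_pos': array([0.154, 0.605, 0.252]), 'tool_rot': array([ 0.125,  0.992, -0.001, -0.   ]), 'force': array([ 0.081, -0.1  , -0.192]), 'ft_torque': array([-0.05 ,  0.037, -0.002]), 'gripper_force': np.float64(0.0), 'finger_gap': np.float64(1.005)}
scene 49.095661107368905 258.7298921267625 188.61301159335315
[[-0.08  -0.997 -0.012]
 [-0.66   0.061 -0.748]
 [ 0.747 -0.052 -0.663]] [0.041 0.594 0.913] [-0.286  0.051  1.05 ]
top 48.5578417137796 266.83665964142375 191.63487024146173
[[-0.394 -0.919 -0.01 ]
 [-0.718  0.315 -0.62 ]
 [ 0.573 -0.238 -0.784]] [0.207 0.596 1.034] [-0.083  0.248  1.182]
wrist 61.64593050891796 260.71877209202484 196.08406477101133
[[ 1.00315727e-03 -9.65499840e-01 -2.60401713e-01  6.59844468e-02]
 [ 9.99999253e-01  1.15057140e-03 -4.13668498e-04  3.31515242e-04]
 [ 6.99007633e-04 -2.60401104e-01  9.65500273e-01 -1.20398201e-01]
 [ 0.00000000e+00  0.00000000e+00  0.00000000e+00  1.00000000e+00]]
```

View pics/top.png

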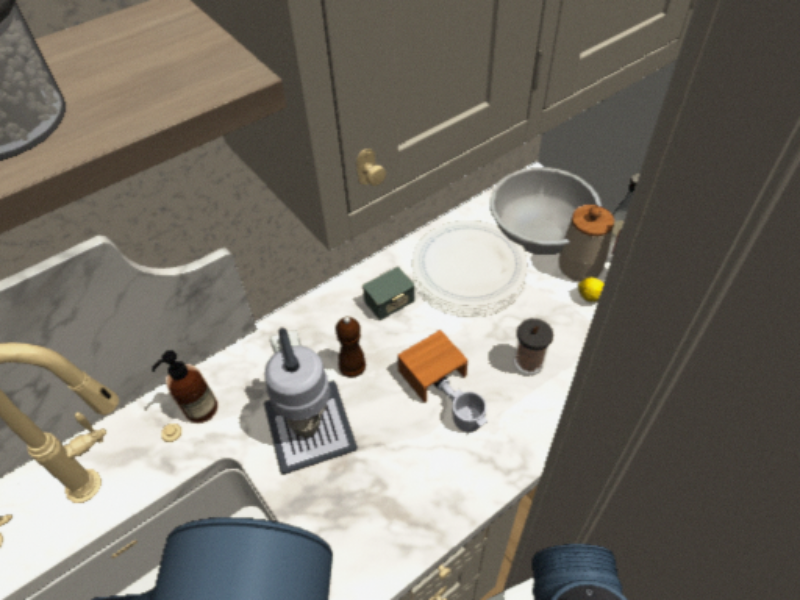

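View pics/scene.png

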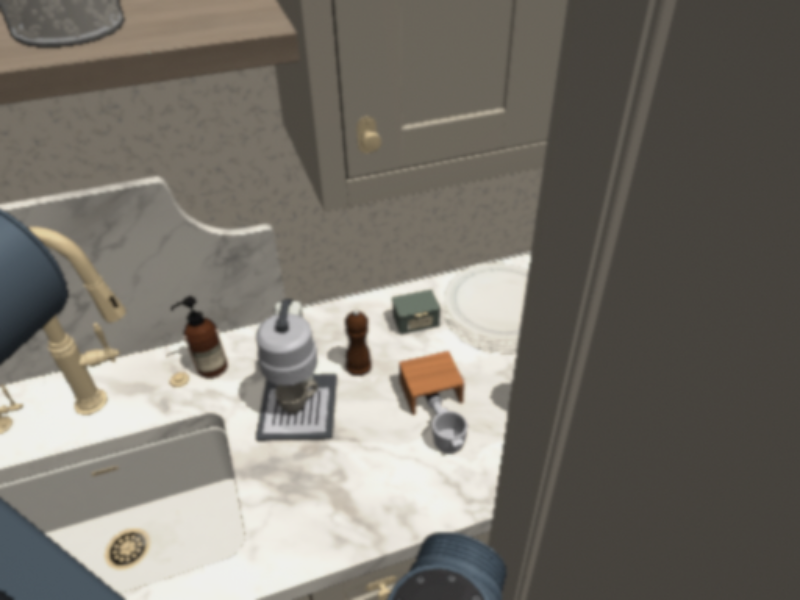

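The top view shows the press at about (298,385), the cup beneath it at (305,422), the mill at (350,347), the rest at (432,362), the basket at (468,410) with its neck going up-left, and the jar at (533,345). In the scene view the basket is at (449,430), the rest at (432,380) and the press at (287,350).

```bash
cat > h.py <<'E'
import numpy as np,cv2
from scipy.spatial.transform import Rotation as Ro
def cloud(c,T=None):
    f=192/np.tan(np.radians(c["fov_y"])/2)
    v,u=np.mgrid[:384,:512]
    z=c["range_z"].astype(float)
    P=np.stack([(u-c["cx"])/f*z,(v-c["cy"])/f*z,z],-1)
    if "R" in c: W=(P-c["t"])@c["R"]
    else: W=(P@T[:3,:3].T+T[:3,3])
    W[z==0]=np.nan
    return W
def wT(s,c):
    T=np.eye(4);T[:3,:3]=Ro.from_quat(s["tool_rot"]).as_matrix();T[:3,3]=s["tcp_pos"]
    return T@c["hand_eye"]
def circ(p):
    A=np.c_[2*p,np.ones(len(p))];x=np.linalg.lstsq(A,(p**2).sum(1),rcond=None)[0]
    return x[:2],np.sqrt(x[2]+x[0]**2+x[1]**2)
E
python3 - <<'E'
import pickle;from h import *
d=pickle.load(open("d0.pkl","rb"))
W={}
for n in("scene","top"):
    c=d[n];w=cloud(c);W[n]=w
    hsv=cv2.cvtColor(c["pixels"],cv2.COLOR_RGB2HSV)
    print(n)
    def at(u,v): return np.round(w[int(v*.64),int(u*.64)],3)
    pts={"top":dict(rest=(432,355),basket=(468,412),press=(298,365),mill=(348,325),jar=(535,330),table=(400,440),cabcorner=(346,212)),"scene":dict(rest=(432,370),basket=(449,432),press=(287,340),mill=(357,320),table=(380,470),cab=(348,178))}[n]
    for k,p in pts.items(): print(k,at(*p))
    # rest top by orange
    m=(hsv[...,0]<14)&(hsv[...,1]>130)&(hsv[...,2]>100)&(w[...,2]>.055)&(w[...,2]<.075)
    r=np.array(at(*pts["rest"]));m&=np.linalg.norm(w-r,axis=-1)<.12
    p=w[m];print("rest n",m.sum(),p.mean(0));R=cv2.minAreaRect((p[:,:2]*1000).astype(np.float32));print(R,np.round(cv2.boxPoints(R)))
    # group head cylinder
    r=np.array(at(*pts["press"]));near=np.linalg.norm(w[...,:2]-r[:2],axis=-1)<.14
    for a,b in((.155,.175),(.18,.2),(.2,.222)):
        p=w[near&(w[...,2]>a)&(w[...,2]<b)];print("press",a,len(p),p.mean(0) if len(p) else 0)
        if len(p)>10: print(circ(p[:,:2]))
    r=np.array(at(*pts["basket"]));near=np.linalg.norm(w[...,:2]-r[:2],axis=-1)<.06
    p=w[near&(w[...,2]>.05)&(w[...,2]<.065)];print("rim",len(p),circ(p[:,:2]),p[:,2].mean())
E
```

```text
scene
rest [ 0.594 -0.062  0.065]
basket [ 0.481 -0.083  0.009]
press [0.538 0.203 0.231]
mill [0.662 0.082 0.152]
table [0.412 0.053 0.004]
cab [0.587 0.075 0.522]
rest n 739 [ 0.58114214 -0.05767861  0.06438263]
((584.0625610351562, -57.48549270629883), (91.3450927734375, 105.8550033569336), 11.995414733886719) [[ 528.  -15.]
 [ 550. -119.]
 [ 640. -100.]
 [ 618.    4.]]
press 0.155 183 [0.52438125 0.20352268 0.16501414]
(array([0.56542461, 0.21181403]), np.float64(0.05289350613230157))
press 0.18 213 [0.52994406 0.20433861 0.18867406]
(array([0.57179941, 0.21236723]), np.float64(0.05467199877991729))
press 0.2 234 [0.53771591 0.20439105 0.21204833]
(array([0.57659443, 0.21330029]), np.float64(0.058189267406112626))
rim 152 (array([ 0.46237988, -0.080429  ]), np.float64(0.032694067133572965)) 0.054662612603023866
top
rest [ 0.591 -0.06   0.067]
basket [ 0.478 -0.089  0.003]
press [0.559 0.203 0.24 ]
mill [0.666 0.084 0.153]
jar [ 0.529 -0.252  0.125]
table [0.475 0.058 0.003]
cabcorner [0.581 0.08  0.528]
rest n 505 [ 0.58417236 -0.05742904  0.06423342]
((585.6947021484375, -59.292240142822266), (92.8032455444336, 109.82759857177734), 12.517014503479004) [[ 528.  -16.]
 [ 552. -123.]
 [ 643. -103.]
 [ 619.    4.]]
press 0.155 145 [0.52207038 0.21459413 0.16487138]
(array([0.56558036, 0.21181988]), np.float64(0.05351724679025491))
press 0.18 195 [0.52815708 0.21503704 0.18815528]
(array([0.56582255, 0.21175232]), np.float64(0.05044717349802325))
press 0.2 194 [0.53703421 0.21138238 0.21252482]
(array([0.57416607, 0.21173078]), np.float64(0.056259252325744816))
rim 153 (array([ 0.4616513 , -0.08096816]), np.float64(0.03327359615880495)) 0.05437862971953424
```

```bash
cat > base.py <<'E'
import pickle;from h import *
d=pickle.load(open("d0.pkl","rb"))
for n in("scene","top"):
    c=d[n];w=cloud(c)
    f=192/np.tan(np.radians(c["fov_y"])/2);o=-c["R"].T@c["t"]
    g=c["pixels"].mean(-1)
    near=(np.abs(w[...,0]-.53)<.16)&(np.abs(w[...,1]-.2)<.14)&(w[...,2]<.03)
    m=((g<110)&near).astype(np.uint8)
    nn,l,st,_=cv2.connectedComponentsWithStats(m);k=1+st[1:,4].argmax();print(n,st[k])
    ct=max(cv2.findContours((l==k).astype(np.uint8),cv2.RETR_EXTERNAL,cv2.CHAIN_APPROX_NONE)[0],key=len)[:,0].astype(float)
    r=np.c_[(ct[:,0]-c["cx"])/f,(ct[:,1]-c["cy"])/f,np.ones(len(ct))]@c["R"]
    P=o+r*((.015-o[2])/r[:,2])[:,None]
    e=P[:,:2]
    R=cv2.minAreaRect((e*1000).astype(np.float32));print(R,np.round(cv2.boxPoints(R)))
    for a0 in (R[2],):
        ax=np.array([np.cos(np.radians(a0)),np.sin(np.radians(a0))])
        if abs(ax[0])<.7: ax=np.array([ax[1],-ax[0]])*np.sign(ax[1])
        ay=np.array([-ax[1],ax[0]])
        q=(e-[.566,.212])@np.c_[ax,ay]
        for nm,s in(("front",(q[:,0]<q[:,0].min()+.008)&(abs(q[:,1])<.06)),("left",(q[:,1]>q[:,1].max()-.008)&(q[:,0]<0)&(q[:,0]>-.065)),("right",(q[:,1]<q[:,1].min()+.008)&(q[:,0]<0.0)&(q[:,0]>-.065))):
            p=e[s]
            if len(p)<4: continue
            v=cv2.fitLine(p.astype(np.float32)*1000,cv2.DIST_HUBER,0,.01,.01).ravel();print(nm,len(p),np.degrees(np.arctan2(v[1],v[0])),v[2:])
E
python3 base.py
```

```text
scene [165 236  50  46 639]
((575.862548828125, 220.0570831298828), (164.16688537597656, 185.40896606445312), 87.2542724609375) [[479. 143.]
 [665. 134.]
 [672. 298.]
 [487. 306.]]
front 40 85.266 [487.80396 213.86313]
right 17 0.19060944 [529.1368  142.17126]
top [168 244  61  60 754]
((569.5961303710938, 212.19210815429688), (149.19920349121094, 166.83291625976562), 86.72748565673828) [[482. 142.]
 [649. 133.]
 [657. 282.]
 [491. 291.]]
front 41 86.13173 [487.8795 215.8529]
left 19 -2.1791193 [538.54663 285.67792]
right 18 -2.120443 [528.64526 142.06618]
```

Units first: shifts go in shares of 75 cm and turns go in shares of 180 degrees. So -0.18 m / 0.75 = -0.24, -0.14 m / 0.75 = -0.1867, 0.9 rad / 3.1416 = 0.2865.

Request:
drive_effector --pt "0 0 0 0.0477 1" --pt "0.0667 -0.04 0 0.0955 1" --pt "0.1333 -0.08 0 0.1432 1" --pt "-0.0133 -0.1333 0 0.191 1" --pt "-0.04 -0.1867 0 0.2387 1" --pt "-0.08 -0.24 0 0.2865 1"

```text
t: 0.75
tcp_pos: [0.1461, 0.4572, 0.2532]
tool_rot: [0.544, 0.839, 0.001, 0.0]
force: [0.8, -0.5, -0.4]
finger_gap: 0.997
gripper_force: 0.0
```

Scaled: -0.628 m / 0.75 = -0.8373, -0.33 m / 0.75 = -0.44, 1.8 rad / 3.1416 = 0.573.

Request:
drive_effector --pt "-0.0533 0.0267 0 0.0414 1" --pt "-0.1067 0.0533 0 0.0828 1" --pt "-0.16 0.08 0 0.1241 1" --pt "-0.2133 0.1 0 0.1655 1" --pt "-0.2667 0.1133 0 0.2069 1" --pt "-0.32 0.1267 0 0.2483 1" --pt "-0.3733 0.1333 0 0.2897 1" --pt "-0.44 0.14 0 0.3342 1" --pt "-0.4933 0.1467 0 0.3756 1" --pt "-0.5467 0.1467 0.0133 0.417 1" --pt "-0.6133 0.1467 0.0133 0.4584 1" --pt "-0.6667 0.152 0.0267 0.4997 1" --pt "-0.7333 0.152 0.04 0.5411 1" --pt "-0.7867 0.152 0.04 0.573 1" --pt "-0.8373 0.152 0.04 0.573 1" --pt "-0.8373 0.152 0.04 0.573 1" --pt "-0.8373 0.152 0.04 0.573 1"

```text
t: 2.45
tcp_pos: [0.5072, -0.0695, 0.2229]
tool_rot: [0.995, 0.095, -0.001, -0.0]
force: [0.3, 0.6, 0.3]
finger_gap: 0.997
gripper_force: 0.0
```

```bash
python3 - <<'E'
from station import manip, camrig, ticket
from h import *
s=manip.sense();c=camrig.snapshot("wrist");print(s["q"])
W=cloud(c,wT(s,c));np.savez("w1.npz",W=W,p=c["pixels"])
cv2.imwrite("pics/w1.png",c["pixels"][:,:,::-1])
E
```

```text
[-3.54936194e-01  4.19063486e-01  1.74558505e+00  3.29842583e-04
  9.78215012e-01  1.02574441e+00]
```

View pics/w1.png

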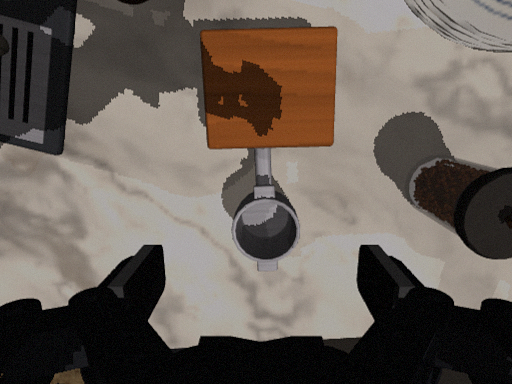

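The wrist view shows the rest top at (205..335, 28..148), the neck at (263,165), the basket at (266,230) with its front lug at (267,266), the jar at (500,212), and the press tray's corner at (60,150).

```bash
python3 - <<'E'
from h import *
import pickle
z=np.load("w1.npz");W=z["W"];hsv=cv2.cvtColor(z["p"],cv2.COLOR_RGB2HSV)
V,U=np.mgrid[:384,:512]
b=(U>215)&(U<320)&(V>185)&(V<280)
p=W[b&(W[...,2]>.0525)&(W[...,2]<.06)];c,r=circ(p[:,:2]);print("rim",c,r,p[:,2].mean(),len(p))
k=b&(W[...,2]>.046)&(W[...,2]<.0535)
p=W[k];d=np.linalg.norm(p[:,:2]-c,axis=1);l=p[(d>.037)&(d<.048)];hi=l[l[:,0]>c[0]];lo=l[l[:,0]<c[0]]
print(len(hi),len(lo));v=hi.mean(0)-lo.mean(0);print("lug yaw",np.degrees(np.arctan2(v[1],v[0])),hi.mean(0),lo.mean(0))
n=W[(U>250)&(U<278)&(V>152)&(V<180)&(W[...,2]>.028)&(W[...,2]<.038)]
print("neck",len(n),n.mean(0));v=n.mean(0)[:2]-c;print("neck yaw",np.degrees(np.arctan2(v[1],v[0])))
m=(hsv[...,0]<16)&(hsv[...,1]>110)&(W[...,2]>.058)&(W[...,2]<.07)&(U>190)&(U<350)&(V<160)
R=cv2.minAreaRect((W[m][:,:2]*1000).astype(np.float32));print("rest",R,np.round(cv2.boxPoints(R)),W[m][:,2].mean())
j=W[(W[...,2]>.12)&(W[...,2]<.14)&(U>440)&(V>150)&(V<260)];print("jar",np.median(j,0),j.min(0))
t=W[(U>100)&(U<200)&(V>180)&(V<230)];print("table z",np.nanmedian(t[:,2]))
d=pickle.load(open("d0.pkl","rb"))
w=cloud(d["top"]);q=w[(w[...,0]>.1)&(w[...,0]<.6)&(w[...,2]>.05)&(w[...,1]<-.12)];
w=w.reshape(-1,3)
for zz in np.arange(.1,1,.15):
    s=w[(abs(w[:,2]-zz)<.07)&(w[:,1]<-.1)&(w[:,1]>-.35)&(w[:,0]<.5)&(w[:,0]>.2)]
    if len(s): print(zz,len(s),s[:,1].max(),s[s[:,1].argmax()],s[:,0].min())
E
```

```text
rim [ 0.462127   -0.08233284] 0.03121462053460154 0.05527709900285771 942
163 134
lug yaw 13.411192521957513 [ 0.50106917 -0.07278201  0.05160393] [ 0.42290455 -0.09141959  0.05175683]
neck 436 [ 0.519353   -0.06859383  0.03237261]
neck yaw 13.500256027547573
rest ((588.0045776367188, -60.786888122558594), (94.36272430419922, 109.84455108642578), 12.1159029006958) [[ 530.  -17.]
 [ 553. -124.]
 [ 646. -105.]
 [ 623.    3.]] 0.06384467004698877
jar [ 0.52732038 -0.24957992  0.12223697] [ 0.52375941 -0.2527797   0.12001162]
table z -0.00031131582615001596
0.1 770 -0.10009102541345556 [ 0.42574617 -0.10009103  0.05139163] 0.20013552992379463
0.25 907 -0.12790987080228777 [ 0.27891579 -0.12790987  0.18715835] 0.20005674224704162
0.4 1316 -0.12786318374679834 [ 0.27870252 -0.12786318  0.4302691 ] 0.200016178484265
0.5499999999999999 2006 -0.1278240717899204 [ 0.27808091 -0.12782407  0.54503133] 0.200037257406795
0.7 3328 -0.1279329102698693 [ 0.27811736 -0.12793291  0.691005  ] 0.20001006510699607
0.85 6065 -0.12751683048827928 [ 0.27753227 -0.12751683  0.82114379] 0.20000216565445053
```

```bash
python3 - <<'E'
from station import manip, camrig, ticket
from h import *
import pickle
d=pickle.load(open("d0.pkl","rb"))
w=cloud(d["top"]).reshape(-1,3);s0=cloud(d["scene"]).reshape(-1,3)
for x in np.arange(0,.6,.05):
    for nm,a in(("top",w),("scene",s0)):
        s=a[(abs(a[:,0]-x)<.025)&(a[:,1]<-.05)&(a[:,2]>.2)&(a[:,2]<.8)]
        if len(s): print(nm,round(x,2),len(s),s[s[:,1].argmax()])
o={}
for n in("scene","top"):
    c=camrig.snapshot(n);o[n]=c
    a=cloud(c).reshape(-1,3); b=cloud(d[n]).reshape(-1,3)
    ch=(np.abs(a-b).max(1)>.03)
    a=a[ch]
    for x in np.arange(0,.6,.05):
        s=a[(abs(a[:,0]-x)<.025)&(a[:,2]>.05)&(a[:,1]<.3)]
        if len(s)>5: print(n,"arm",round(x,2),len(s),s.min(0),s.max(0))
pickle.dump(o,open("d1.pkl","wb"))
cv2.imwrite("pics/d1.png",np.hstack([cv2.resize(o[n]["pixels"][:,:,::-1],(400,300)) for n in o]))
E
```

```text
top 0.0 2558 [ 0.02450617 -0.05016928  0.34119722]
scene 0.0 8827 [ 0.01552018 -0.05010061  0.34310384]
top 0.05 4053 [ 0.06158908 -0.05003323  0.32330077]
scene 0.05 9170 [ 0.05926128 -0.05004781  0.32377402]
top 0.1 5520 [ 0.08494864 -0.05022497  0.32768648]
scene 0.1 7533 [ 0.08287883 -0.05016537  0.32511465]
top 0.15 7506 [ 0.17480974 -0.15103846  0.514617  ]
scene 0.15 7725 [ 0.17431523 -0.15197441  0.30109768]
top 0.2 6479 [ 0.22212106 -0.13792257  0.27623227]
scene 0.2 5507 [ 0.22431702 -0.13855287  0.42388127]
top 0.25 5291 [ 0.27367564 -0.12809247  0.38970956]
scene 0.25 3789 [ 0.27312489 -0.12887623  0.56906111]
top 0.3 484 [ 0.27808091 -0.12782407  0.54503133]
scene 0.3 411 [ 0.27744119 -0.12773085  0.52196291]
scene arm 0.05 3990 [0.02950266 0.03681987 0.2993688 ] [0.07498594 0.26028256 0.45958724]
scene arm 0.1 5053 [0.07501905 0.0635304  0.28461898] [0.12498234 0.24938226 0.57992342]
scene arm 0.15 5941 [0.12500139 0.11930503 0.29615017] [0.17499247 0.23129042 0.68853618]
scene arm 0.2 10296 [ 0.17500982 -0.03211546  0.42559926] [0.22499299 0.21226925 0.85589967]
scene 
[... 1026 characters left out ...]
7502062 -0.02793909  0.54787388] [0.22499645 0.21909874 0.85800025]
top arm 0.25 11119 [ 0.22500207 -0.04131194  0.68111992] [0.27498859 0.19856862 0.86286025]
top arm 0.3 3377 [ 0.27500772 -0.04093923  0.62009352] [0.32492323 0.18184056 0.86486251]
top arm 0.35 664 [ 0.32511701 -0.07083039  0.54625933] [0.37479106 0.16230412 0.86116946]
top arm 0.4 78 [0.37528024 0.01271169 0.54741147] [0.39420446 0.02652701 0.60915517]
top arm 0.45 159 [ 0.46814343 -0.08678467  0.33098247] [ 0.47499346 -0.04665587  0.39479647]
top arm 0.5 604 [ 0.4750768  -0.13950163  0.21439092] [ 0.5242592  -0.02780413  0.40687514]
top arm 0.55 8 [ 0.52547396 -0.13047123  0.26415063] [ 0.52835308 -0.1222727   0.2818258 ]
```

View pics/d1.png

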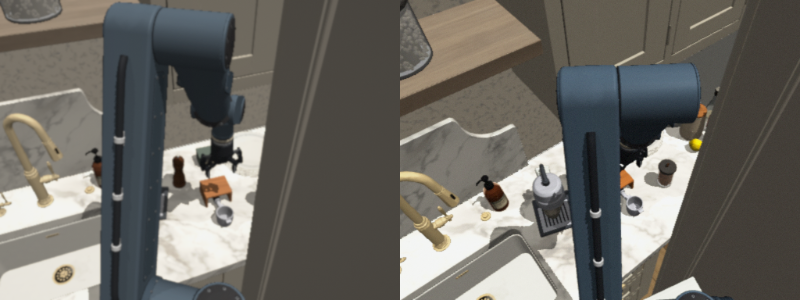

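The arm is clear of the fridge: the forearm's right side is at y≈-0.05, against the fridge edge at y -0.128. Next I descend on the neck.

Scaled: 0.194 m / 0.75 = 0.2587, 0.0014 m / 0.75 = 0.0019, -0.044 rad / 3.1416 = -0.014.

Request:
drive_effector --pt "0.008 0.0013 0.0533 -0.0064 1" --pt "0.016 0.0019 0.1067 -0.014 1" --pt "0.016 0.0019 0.16 -0.014 1" --pt "0.016 0.0019 0.2067 -0.014 1" --pt "0.016 0.0019 0.24 -0.014 1" --pt "0.016 0.0019 0.2587 -0.014 1" --pt "0.016 0.0019 0.2587 -0.014 1" --pt "0.016 0.0019 0.2587 -0.014 1" --pt "0.016 0.0019 0.2587 -0.014 0" --pt "0.016 0.0019 0.2587 -0.014 0" --pt "0.016 0.0019 0.2587 -0.014 0" --pt "0.016 0.0019 0.2587 -0.014 0" --pt "0.016 0.0019 0.2587 -0.014 0" --pt "0.016 0.0019 0.2587 -0.014 0" --squeeze 60

```text
t: 4.0
tcp_pos: [0.5197, -0.0681, 0.0299]
tool_rot: [0.993, 0.118, 0.0, 0.0]
force: [-0.9, -0.3, 5.9]
finger_gap: 0.175
gripper_force: 59.2
```

Scaled: -0.102 m / 0.75 = -0.136, -0.018 m / 0.75 = -0.024.

Request:
drive_effector --pt "0 0 -0.004 0 0" --pt "0 0 -0.008 0 0" --pt "-0.0133 0 -0.008 0 0" --pt "-0.04 -0.0053 -0.008 0 0" --pt "-0.0667 -0.0107 -0.008 0 0" --pt "-0.0933 -0.016 -0.008 0 0" --pt "-0.12 -0.0213 -0.008 0 0" --pt "-0.136 -0.024 -0.008 0 0" --pt "-0.136 -0.024 -0.008 0 0" --pt "-0.136 -0.024 -0.008 0 0" --squeeze 60

```text
t: 5.0
tcp_pos: [0.4169, -0.0748, 0.0353]
tool_rot: [0.993, 0.117, 0.001, 0.0]
force: [0.3, 1.1, -2.4]
finger_gap: 0.177
gripper_force: 58.5
```

```bash
python3 - <<'E'
from station import manip, camrig, ticket
from h import *
s=manip.sense();c=camrig.snapshot("wrist");print(s["q"],s["ft_torque"])
W=cloud(c,wT(s,c));np.savez("w2.npz",W=W,p=c["pixels"])
cv2.imwrite("pics/w2.png",c["pixels"][:,:,::-1])
E
```

```text
[-4.42772625e-01  7.17073201e-01  2.08741742e+00  7.01501879e-05
  3.35325902e-01  8.92483826e-01] [-0.02703239 -0.15833374  0.04314917]
```

View pics/w2.png

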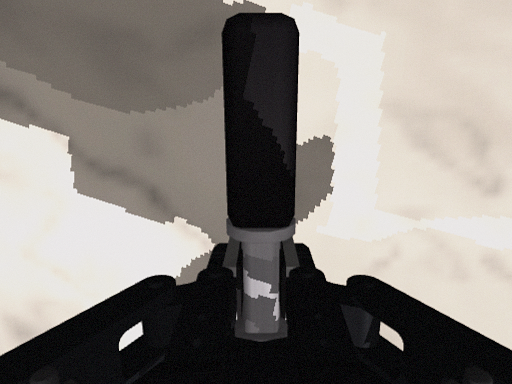

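It is out of the rest: the whole handle is visible, from butt (260,15) to collar (260,225). I'll swing the handle to +y, over clear worktop, and lower it.

Scaled: -0.109 m / 0.75 = -0.1453, 0.003 m / 0.75 = 0.004, -1.335 rad / 3.1416 = -0.4249.

Request:
drive_effector --pt "0 -0.0133 -0.0133 -0.0318 0" --pt "0.0053 -0.0333 -0.0267 -0.0764 0" --pt "0.0107 -0.0533 -0.0267 -0.121 0" --pt "0.0187 -0.0733 -0.0267 -0.1655 0" --pt "0.0267 -0.0933 -0.0267 -0.2101 0" --pt "0.0347 -0.1133 -0.0267 -0.2546 0" --pt "0.0453 -0.1333 -0.0267 -0.2992 0" --pt "0.052 -0.1453 -0.0267 -0.3438 0" --pt "0.052 -0.1453 -0.0267 -0.3883 0" --pt "0.052 -0.1453 -0.0267 -0.4249 0" --pt "0.052 -0.1453 -0.0267 -0.4249 0" --pt "0.052 -0.1453 -0.0133 -0.4249 0" --pt "0.052 -0.1453 0 -0.4249 0" --pt "0.052 -0.1453 0.004 -0.4249 0" --pt "0.052 -0.1453 0.0067 -0.4249 0" --pt "0.052 -0.1453 0.008 -0.4249 0" --pt "0.052 -0.1453 0.008 -0.4249 0" --pt "0.052 -0.1453 0.008 -0.4249 0" --squeeze 60

```text
t: 6.85
tcp_pos: [0.4279, 0.0408, 0.0299]
tool_rot: [0.707, 0.707, -0.0, -0.0]
force: [-1.1, 0.4, 6.4]
finger_gap: 0.174
gripper_force: 60.0
```

Scaled: -0.19 m / 0.75 = -0.2533, -0.15 m / 0.75 = -0.2.

Request:
drive_effector --pt "0 0 0 0 0.5" --pt "0 0 0 0 1" --pt "0 0 0 0 1" --pt "0 0 0 0 1" --pt "0 0 0 0 1" --pt "0 0 0 0 1" --pt "0 0 -0.04 0 1" --pt "0 0 -0.0933 0 1" --pt "0.0267 0 -0.1467 0 1" --pt "0.0267 0 -0.2 0 1" --pt "0.0267 0 -0.2533 0 1" --pt "0.0267 0 -0.2533 0 1" --pt "0.0267 0 -0.2533 0 1" --pt "0.0267 0 -0.2533 0 1"

```text
t: 8.25
tcp_pos: [0.4273, 0.0609, 0.2183]
tool_rot: [0.707, 0.707, -0.001, -0.001]
force: [1.0, -0.6, -0.5]
finger_gap: 1.002
gripper_force: 0.0
```

```bash
cat > pf.py <<'E'
from station import manip, camrig, ticket
from h import *
s=manip.sense();c=camrig.snapshot("wrist");print(np.round(s["q"],3))
W=cloud(c,wT(s,c));np.savez("w3.npz",W=W,p=c["pixels"])
cv2.imwrite("pics/w3.png",c["pixels"][:,:,::-1])
n=(abs(W[...,0]-.43)<.06)&(W[...,1]>-.09)&(W[...,1]<.2)
p=W[n&(W[...,2]>.0525)&(W[...,2]<.06)&(W[...,1]<.05)];cc,r=circ(p[:,:2]);print("rim",cc,r,p[:,2].mean(),len(p))
h=W[n&(W[...,2]>.034)&(W[...,2]<.043)&(W[...,1]>.07)];print("handle",len(h),h.mean(0),h.min(0),h.max(0))
m=h.mean(0)[:2]-cc;print("yaw",np.degrees(np.arctan2(m[1],m[0])))
h=W[n&(W[...,2]>.02)&(W[...,2]<.05)&(W[...,1]>.06)];R=cv2.minAreaRect((h[:,:2]*1000).astype(np.float32));print(R)
E
python3 pf.py
```

```text
[-0.119  0.328  1.936 -0.     0.881 -0.119]
rim [ 0.42773481 -0.01767479] 0.03135917686933341 0.055273302032732424 961
handle 1872 [0.42741414 0.1036942  0.03731784] [0.41504376 0.07002616 0.03403792] [0.43984536 0.13678094 0.04017977]
yaw 90.15138420842541
((427.7850646972656, 98.51144409179688), (27.75397300720215, 76.84589385986328), 0.4031220078468323)
```

View pics/w3.png

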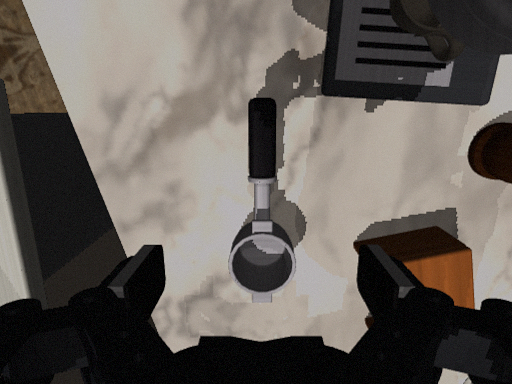

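The portafilter stands free, with butt (262,100), basket (263,262) and handle on +y. The tray corner (325,95) is in view, so I'll take a better look at the press before regrasping.

Scaled: 0.16 m / 0.75 = 0.2133, -0.11 m / 0.75 = -0.1467.

Request:
drive_effector --pt "0.04 0.0067 -0.04 0 1" --pt "0.08 0.0133 -0.08 0 1" --pt "0.1333 0.02 -0.12 0 1" --pt "0.1867 0.0267 -0.1467 0 1" --pt "0.2133 0.0267 -0.1467 0 1" --pt "0.2133 0.0267 -0.1467 0 1" --pt "0.2133 0.0267 -0.1467 0 1"

```text
t: 9.0
tcp_pos: [0.4475, 0.2205, 0.3273]
tool_rot: [0.707, 0.708, -0.002, -0.001]
force: [-0.3, -0.2, -0.2]
finger_gap: 0.999
gripper_force: 0.0
```

```bash
python3 - <<'E'
from station import manip, camrig, ticket
from h import *
s=manip.sense();c=camrig.snapshot("wrist")
T=wT(s,c);W=cloud(c,T);np.savez("w4.npz",W=W,p=c["pixels"],T=T)
cv2.imwrite("pics/w4.png",c["pixels"][:,:,::-1])
f=192/np.tan(np.radians(c["fov_y"])/2)
V,U=np.mgrid[:384,:512]
g=c["pixels"].mean(-1)
# base top outline from depth: points z .010-.02 near press
for a,b in((.15,.175),(.175,.2),(.2,.225)):
    p=W[(W[...,2]>a)&(W[...,2]<b)&(abs(W[...,0]-.565)<.08)&(abs(W[...,1]-.212)<.07)]
    if len(p)>20: print("barrel",a,len(p),circ(p[:,:2]))
m=(abs(W[...,0]-.565)<.15)&(abs(W[...,1]-.212)<.13)&(W[...,2]<.02)&(W[...,2]>.009)
p=W[m];print(len(p))
R=cv2.minAreaRect((p[:,:2]*1000).astype(np.float32));print(R)
def line(q,ax):
    v=cv2.fitLine(q.astype(np.float32)*1000,cv2.DIST_HUBER,0,.01,.01).ravel();print(ax,len(q),np.degrees(np.arctan2(v[1],v[0])),v[2:])
fr=[];
for y in np.arange(.15,.28,.003):
    q=p[abs(p[:,1]-y)<.0015]
    if len(q): fr.append([np.percentile(q[:,0],.5),y])
line(np.array(fr),"front")
rt=[];lf=[]
for x in np.arange(.495,.6,.003):
    q=p[abs(p[:,0]-x)<.0015]
    if len(q): rt.append([x,np.percentile(q[:,1],.5)]);lf.append([x,np.percentile(q[:,1],99.5)])
line(np.array(rt),"right");line(np.array(lf),"left");print(np.round(np.array(lf)[::4],3).tolist())
E
```

```text
barrel 0.15 774 (array([0.57403891, 0.20496057]), np.float64(0.0635892850594821))
barrel 0.175 1883 (array([0.57439281, 0.20494637]), np.float64(0.06061770993605953))
barrel 0.2 3264 (array([0.57008763, 0.20764326]), np.float64(0.0537391463372168))
6366
((537.2990112304688, 207.31744384765625), (158.3986358642578, 232.23422241210938), 86.88825988769531)
front 44 86.51923 [490.59738 213.88127]
right 35 60.929497 [552.2514  199.35295]
left 35 -2.856198 [546.5221  285.05737]
[[0.495, 0.286], [0.507, 0.287], [0.519, 0.286], [0.531, 0.285], [0.543, 0.285], [0.555, 0.285], [0.567, 0.284], [0.579, 0.284], [0.591, 0.283]]
```

View pics/w4.png

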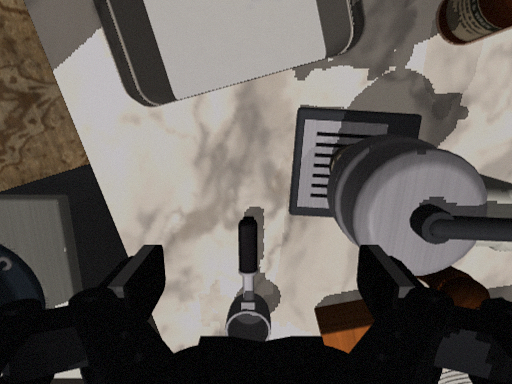

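In this view the press barrel's top disc is centred near (420,212), the tray corners are at (300,107) and (291,213), and the portafilter is at (248,240..320). I'll refine the axis from the barrel's top disc and check the wrist bias on the portafilter.

```bash
python3 - <<'E'
from h import *
import pickle
z=np.load("w4.npz");W=z["W"]
p=W[(abs(W[...,0]-.4277)<.05)&(abs(W[...,1]+.0177)<.05)&(W[...,2]>.0525)&(W[...,2]<.06)];print("rim",circ(p[:,:2]),len(p))
h=W[(abs(W[...,0]-.4277)<.02)&(W[...,1]>.06)&(W[...,1]<.15)&(W[...,2]>.033)&(W[...,2]<.045)];print("handle",h.mean(0),h.max(0))
d=pickle.load(open("d0.pkl","rb"))
for n,w in(("wrist",W),("top",cloud(d["top"])),("scene",cloud(d["scene"]))):
    q=w[(abs(w[...,0]-.566)<.07)&(abs(w[...,1]-.212)<.07)&(w[...,2]>.223)&(w[...,2]<.236)]
    hl=cv2.convexHull((q[:,:2]*1000).astype(np.float32))[:,0]
    print(n,len(q),np.median(q[:,2]),cv2.minEnclosingCircle(hl),circ(hl.astype(float)))
    c2=np.array([565.5,211.]); 
    # side wall fit with known radius 54
    from scipy.optimize import least_squares
    q=w[(abs(w[...,0]-.566)<.07)&(abs(w[...,1]-.212)<.07)&(w[...,2]>.15)&(w[...,2]<.215)][:,:2]*1000
    r=least_squares(lambda c:np.hypot(*(q-c).T)-54,c2,loss="soft_l1");print("wall R54",r.x,np.median(abs(r.fun)))
E
```

```text
rim (array([ 0.42808332, -0.01564633]), np.float64(0.030280186080219647)) 300
handle [0.4279173  0.09950318 0.03735365] [0.43992702 0.13650761 0.04220918]
wrist 11033 0.22950899868763022 ((577.743896484375, 208.4043426513672), 62.85623550415039) (array([573.36560561, 208.62337006]), np.float64(54.76176404640755))
wall R54 [567.86590542 208.96669047] 1.411694516342159
top 846 0.22953211134545087 ((576.2384643554688, 207.12904357910156), 62.676692962646484) (array([575.25244375, 211.51159139]), np.float64(55.89323916486077))
wall R54 [568.79742262 211.47663555] 1.8177208454106761
scene 634 0.2295900767920059 ((576.1802978515625, 209.08827209472656), 63.172935485839844) (array([574.77357914, 211.00758859]), np.float64(54.776029743751906))
wall R54 [569.36189892 212.38995694] 1.8940466584262268
```

```bash
python3 - <<'E'
from h import *
import pickle
from scipy.optimize import least_squares
W=np.load("w4.npz")["W"]
d=pickle.load(open("d0.pkl","rb"))
for n,w in(("wrist",W),("top",cloud(d["top"])),("scene",cloud(d["scene"]))):
    near=(abs(w[...,0]-.566)<.075)&(abs(w[...,1]-.212)<.07)
    for z0 in np.arange(.145,.235,.01):
        q=w[near&(w[...,2]>z0)&(w[...,2]<z0+.01)][:,:2]*1000
        if len(q)<15: continue
        q=q[q[:,0]<575]
        r=least_squares(lambda c:np.hypot(*(q-c).T)-54,[566,211],loss="soft_l1");print(n,round(z0,3),len(q),r.x.round(1),np.median(abs(r.fun)).round(2),"xmin",q[:,0].min().round(1),"y",q[:,1].min().round(1),q[:,1].max().round(1))
E
```

```text
wrist 0.145 264 [564.8 210.3] 0.15 xmin 510.6 y 179.2 264.4
wrist 0.155 301 [564.8 210.3] 0.13 xmin 510.5 y 179.7 264.3
wrist 0.165 329 [564.9 210.3] 0.17 xmin 510.4 y 180.2 264.4
wrist 0.175 1078 [566.9 209.2] 1.14 xmin 510.7 y 166.1 264.2
wrist 0.185 413 [568.5 207.9] 0.38 xmin 514.5 y 183.2 260.4
wrist 0.195 446 [568.5 208. ] 0.39 xmin 514.2 y 182.3 260.4
wrist 0.205 506 [568.5 208. ] 0.41 xmin 514.5 y 182.9 260.5
wrist 0.215 1363 [569.7 206.8] 1.29 xmin 514.4 y 162.6 260.5
wrist 0.225 6749 [595.6 212.7] 9.16 xmin 516.9 y 164.8 257.5
top 0.145 61 [566.2 211.5] 0.64 xmin 510.5 y 163.3 265.1
top 0.155 75 [566.1 211.7] 0.69 xmin 510.2 y 160.2 264.0
top 0.165 70 [566.3 211.8] 0.6 xmin 509.1 y 165.4 262.3
top 0.175 144 [568.2 211.5] 1.24 xmin 510.9 y 158.7 264.7
top 0.185 83 [570.5 211.6] 1.1 xmin 514.0 y 163.3 262.1
top 0.195 69 [570.8 211.2] 0.76 xmin 514.5 y 169.8 261.0
top 0.205 78 [570.9 211.7] 0.72 xmin 515.5 y 162.2 260.1
top 0.215 131 [572.1 211.4] 1.7 xmin 515.0 y 162.9 260.8
top 0.225 518 [592.8 212.5] 9.69 xmin 516.4 y 165.1 257.5
scene 0.145 83 [566.6 212.2] 0.68 xmin 509.9 y 159.6 259.1
scene 0.155 89 [566.7 212.2] 0.83 xmin 511.2 y 158.4 260.2
scene 0.165 93 [566.8 212. ] 0.98 xmin 509.8 y 157.8 261.5
scene 0.175 151 [569.  212.3] 1.54 xmin 511.8 y 159.6 265.7
scene 0.185 90 [571.5 212. ] 0.96 xmin 513.8 y 162.0 258.9
scene 0.195 87 [571.5 212.8] 1.0 xmin 514.1 y 162.6 260.9
scene 0.205 88 [571.1 213.1] 1.36 xmin 515.0 y 162.2 256.0
scene 0.215 131 [572.2 212.7] 1.67 xmin 513.9 y 163.4 261.4
scene 0.225 408 [592.  211.8] 9.38 xmin 516.7 y 165.9 257.2
```

Units first: shifts go in shares of 75 cm and turns go in shares of 180 degrees. So 0.298 m / 0.75 = 0.3973, -0.118 m / 0.75 = -0.1573.

Request:
drive_effector --pt "-0.0533 -0.0093 0.04 0 1" --pt "-0.1067 -0.0187 0.0933 0 1" --pt "-0.1573 -0.0267 0.1467 0 1" --pt "-0.1573 -0.0267 0.2 0 1" --pt "-0.1573 -0.0267 0.2533 0 1" --pt "-0.1573 -0.0267 0.3067 0 1" --pt "-0.1573 -0.0267 0.3467 0 1" --pt "-0.1573 -0.0267 0.3733 0 1" --pt "-0.1573 -0.0267 0.3867 0 1" --pt "-0.1573 -0.0267 0.3973 0 1" --pt "-0.1573 -0.0267 0.3973 0 1" --pt "-0.1573 -0.0267 0.3973 0 1" --pt "-0.1573 -0.0267 0.3973 0 0" --pt "-0.1573 -0.0267 0.3973 0 0" --pt "-0.1573 -0.0267 0.3973 0 0" --pt "-0.1573 -0.0267 0.3973 0 0" --pt "-0.1573 -0.0267 0.3973 0 0" --pt "-0.1573 -0.0267 0.3973 0 0" --squeeze 110

```text
t: 10.85
tcp_pos: [0.4286, 0.1029, 0.032]
tool_rot: [0.707, 0.707, 0.0, 0.0]
force: [-1.1, -0.3, 7.2]
finger_gap: 0.284
gripper_force: 107.8
```

```bash
python3 - <<'E'
from h import *
import pickle
d=pickle.load(open("d0.pkl","rb"))
for n in("top","scene"):
    w=cloud(d[n]);q=w[(w[...,1]>.1)&(w[...,2]>.45)&(w[...,0]>.3)];print(n,len(q),q.min(0), q[q[:,0].argmin()])
    g=w[(w[...,1]>.28)&(w[...,0]>.4)&(w[...,2]>.05)&(w[...,2]<.3)]
    H,a,b=np.histogram2d(g[:,0],g[:,1],bins=[np.arange(.4,.9,.05),np.arange(.25,.75,.05)]);print(a.round(2),b.round(2));print(H.astype(int))
E
```

```text
top 26166 [0.52460633 0.10003265 0.45000859] [0.52460633 0.45227839 0.69950732]
[0.4  0.45 0.5  0.55 0.6  0.65 0.7  0.75 0.8  0.85] [0.25 0.3  0.35 0.4  0.45 0.5  0.55 0.6  0.65 0.7 ]
[[   0    0    0    0    0    0    0    0    0]
 [   0    0    0    0    0    0    0    0    0]
 [   0    0    0    0    0    0    0    0    0]
 [   0    0    0    0  102   74    0   19    0]
 [   0    0    0    0    1    1  279 1024   33]
 [   0    0  337  373    0    0    0    0    0]
 [   0    0   48   45    0    0   12  861  540]
 [   0    0    0  663 1126 1168  586   84    0]
 [ 323 1025 1130  339    0    0    0    0    0]]
scene 20964 [0.51541992 0.10000119 0.45000009] [0.51541992 0.49157564 0.69693494]
[0.4  0.45 0.5  0.55 0.6  0.65 0.7  0.75 0.8  0.85] [0.25 0.3  0.35 0.4  0.45 0.5  0.55 0.6  0.65 0.7 ]
[[   0    0    0    0    0    0    0    0    0]
 [   0    0    0    0    0    0    0    0    0]
 [   0    0    0    0    0    0    0    0    0]
 [   0    0    0    0   99   65    0   22    0]
 [   0    0    0    0    4    1  237  749   16]
 [   0    0  342  313    0    0    1    0    0]
 [   0    0   49   28    0    0    6  648  313]
 [   0    0    2  520 1001 1081  721   44    0]
 [ 321  970 1062  373    0    0    0    0    0]]
```

Scaled: 0.215 m / 0.75 = 0.2867, 0.16 m / 0.75 = 0.2133, -0.468 rad / 3.1416 = -0.149.

Request:
drive_effector --pt "0 0 -0.0133 0 0" --pt "0 0 -0.04 0 0" --pt "0.0133 -0.0133 -0.0733 0 0" --pt "0.0533 -0.0267 -0.1 -0.0159 0" --pt "0.1067 -0.04 -0.1 -0.0446 0" --pt "0.16 -0.0533 -0.1 -0.0764 0" --pt "0.2133 -0.0667 -0.1 -0.1082 0" --pt "0.2667 -0.0773 -0.1 -0.1369 0" --pt "0.2867 -0.0773 -0.1 -0.149 0" --pt "0.2867 -0.0773 -0.1 -0.149 0" --pt "0.2867 -0.0773 -0.1 -0.149 0" --squeeze 110

```text
t: 11.95
tcp_pos: [0.3699, 0.3173, 0.1063]
tool_rot: [0.524, 0.852, -0.001, -0.0]
force: [-0.9, -0.2, -2.7]
finger_gap: 0.286
gripper_force: 108.2
```

```bash
python3 - <<'E'
from station import manip, camrig, ticket
from h import *
s=manip.sense();c=camrig.snapshot("wrist");T=wT(s,c)
cv2.imwrite("pics/w5.png",c["pixels"][:,:,::-1]);print(s["ft_torque"],s["force"])
W=cloud(c,T)
tp=s["tcp_pos"];R=Ro.from_quat(s["tool_rot"]).as_matrix();L=(W-tp)@R
b=(L[...,0]<-.06)&(L[...,0]>-.18)&(abs(L[...,1])<.06)&(abs(L[...,2])<.05)
print("basket pts",b.sum())
h=(L[...,0]>.012)&(L[...,0]<.034)&(abs(L[...,1])<.02)&(abs(L[...,2])<.05)
q=L[h];print("handle top",len(q),np.polyfit(q[:,0],q[:,2],1),q[:,1].mean(),"butt",L[(L[...,0]<.06)&(L[...,0]>.02)&(abs(L[...,1])<.02)&(abs(L[...,2])<.03)][:,0].max())
for n in("scene","top"):
    c=camrig.snapshot(n);w=cloud(c);f=(w-tp)@R
    k=(f[...,0]<-.07)&(f[...,0]>-.19)&(abs(f[...,1])<.06)&(f[...,2]<-.005)&(f[...,2]>-.05)
    p=w[k];print(n,k.sum(),p[:,2].max() if k.sum() else 0)
    g=p[p[:,2]>p[:,2].max()-.01]
    if len(g)>20:
        A=np.c_[(g-tp)@R[:,0],np.ones(len(g))];print(circ(g[:,:2]),"tilt",np.linalg.lstsq(A,g[:,2],rcond=None)[0], g[:,2].mean())
        v=np.append(circ(g[:,:2])[0],0)-tp;print("in tool",v@R)
E
```

```text
[0.23164848 0.07858217 0.016176  ] [-0.85444627 -0.20921182 -2.67030663]
basket pts 0
handle top 5830 [ 1.44933848 -0.04566318] -8.25983890334372e-06 butt 0.035129305460812096
scene 337 0.13347965757731983
(array([0.42442141, 0.2096427 ]), np.float64(0.03297709162216445)) tilt [-0.00196578  0.12792292] 0.12815809065780426
in tool [-0.12060909  0.00023316  0.10629995]
top 267 0.13408036750876057
(array([0.42526596, 0.20999619]), np.float64(0.033371554412103425)) tilt [-0.00857388  0.12741963] 0.12845053857703553
in tool [-0.12067469  0.00114636  0.10629872]
```

View pics/w5.png

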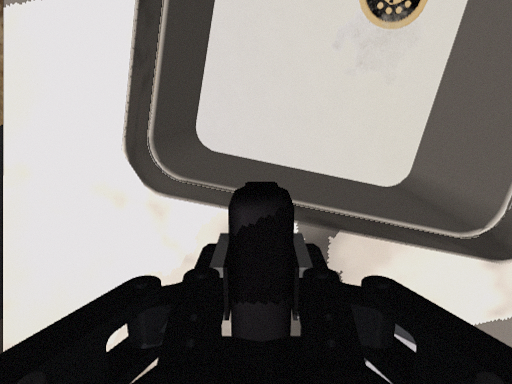

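The handle is held squarely, with the butt at (260,185), over the sink's front rim. The basket is level and its centre sits at tool x -0.1206. I'll slide it in under the head.

Scaled: 0.126 m / 0.75 = 0.168, -0.0628 m / 0.75 = -0.0837.

Request:
drive_effector --pt "-0.0133 0.0267 0 0 0" --pt "-0.0267 0.0533 0 0 0" --pt "-0.04 0.08 0 0 0" --pt "-0.0533 0.1067 0 0 0" --pt "-0.0667 0.1333 0 0 0" --pt "-0.076 0.1533 0 0 0" --pt "-0.0837 0.168 0 0 0" --pt "-0.0837 0.168 0 0 0" --pt "-0.0837 0.168 0 0 0" --squeeze 110

```text
t: 13.0
tcp_pos: [0.5102, 0.3177, 0.1059]
tool_rot: [0.524, 0.852, -0.001, -0.001]
force: [-0.0, -0.5, -3.7]
finger_gap: 0.284
gripper_force: 108.3
```

```bash
cat > chk.py <<'E'
from station import manip, camrig, ticket
from h import *
s=manip.sense();R=Ro.from_quat(s["tool_rot"]).as_matrix();A=np.array([.565,.2105])
b=s["tcp_pos"]+R@[-.1206,.0003,.032]
y=np.degrees(np.arctan2(R[1,0],R[0,0]));e=np.append(A-b[:2],0)
print("origin-axis mm",((b[:2]-A)*1000).round(2),"under z",(b[2]*1000).round(1),"yaw",y.round(2),"rel",(y+3.2).round(2),"tool corr mm",(R.T@e*1000).round(2),"F",s["force"].round(1),"M",s["ft_torque"].round(2))
E
python3 chk.py
```

```text
origin-axis mm [-0.31 -0.34] under z 73.8 yaw 116.75 rel 119.95 tool corr mm [ 0.16  0.43 -0.  ] F [-0.  -0.5 -3.7] M [ 0.22  0.1  -0.06]
```

Scaled: -0.017 m / 0.75 = -0.0227, -0.014 m / 0.75 = -0.0187.

Request:
drive_effector --pt "0 0 -0.0053 0 0" --pt "0 0 -0.0107 0 0" --pt "0 0 -0.0147 0 0" --pt "0 0 -0.0187 0 0" --pt "0 0 -0.0227 0 0" --pt "0 0 -0.0227 0 0" --squeeze 110

```text
t: 13.6
tcp_pos: [0.5114, 0.3188, 0.124]
tool_rot: [0.524, 0.852, 0.0, 0.0]
force: [-0.2, 0.0, -2.5]
finger_gap: 0.286
gripper_force: 108.3
```

```bash
python3 chk.py
```

```text
origin-axis mm [1.19 0.88] under z 92.0 yaw 116.83 rel 120.03 tool corr mm [-0.25 -1.46 -0.  ] F [-0.2  0.  -2.5] M [ 0.29  0.1  -0.  ]
```

Scaled: -0.015 m / 0.75 = -0.02, -0.012 m / 0.75 = -0.016.

Request:
drive_effector --pt "0 0 -0.004 0 0" --pt "0 0 -0.008 0 0" --pt "0 0 -0.012 0 0" --pt "0 0 -0.016 0 0" --pt "0 0 -0.02 0 0" --pt "0 0 -0.02 0 0" --squeeze 110

```text
t: 14.2
tcp_pos: [0.5115, 0.3188, 0.1389]
tool_rot: [0.524, 0.852, 0.0, 0.0]
force: [-0.1, -0.0, -2.2]
finger_gap: 0.284
gripper_force: 108.3
```

```bash
python3 chk.py
```

```text
origin-axis mm [1.23 0.8 ] under z 106.9 yaw 116.83 rel 120.03 tool corr mm [-0.16 -1.46 -0.  ] F [-0.1 -0.  -2.2] M [0.2  0.11 0.06]
```

Scaled: -0.0578 m / 0.75 = -0.0771, -0.047 m / 0.75 = -0.0627, -0.5 rad / 3.1416 = -0.1592.

Request:
drive_effector --pt "-0.0008 -0.016 0 -0.0318 0" --pt "-0.0032 -0.032 0 -0.0637 0" --pt "-0.0072 -0.0475 0 -0.0955 0" --pt "-0.0127 -0.0627 0 -0.1273 0" --pt "-0.0197 -0.0771 0 -0.1592 0" --pt "-0.0197 -0.0771 0 -0.1592 0" --pt "-0.0197 -0.0771 0 -0.1592 0" --squeeze 110

```text
t: 14.9
tcp_pos: [0.4667, 0.2795, 0.1384]
tool_rot: [0.298, 0.955, 0.0, 0.0]
force: [0.1, 0.2, -2.4]
finger_gap: 0.282
gripper_force: 108.4
```

```bash
python3 chk.py
```

```text
origin-axis mm [1.05 0.63] under z 106.5 yaw 145.33 rel 148.53 tool corr mm [ 0.51 -1.12 -0.  ] F [ 0.1  0.2 -2.4] M [0.11 0.21 0.06]
```

Scaled: -0.0629 m / 0.75 = -0.0839, -0.0578 m / 0.75 = -0.0771, -0.549 rad / 3.1416 = -0.1748.

Request:
drive_effector --pt "-0.0008 -0.016 0 -0.0318 0" --pt "-0.0032 -0.032 0 -0.0637 0" --pt "-0.0072 -0.0475 0 -0.0955 0" --pt "-0.0127 -0.0627 0 -0.1273 0" --pt "-0.0197 -0.0771 0 -0.1592 0" --pt "-0.0237 -0.0839 0 -0.1748 0" --pt "-0.0237 -0.0839 0 -0.1748 0" --pt "-0.0237 -0.0839 0 -0.1748 0" --squeeze 110

```text
t: 15.7
tcp_pos: [0.4459, 0.2178, 0.1384]
tool_rot: [0.028, 1.0, 0.0, 0.0]
force: [-0.2, 0.1, -1.6]
finger_gap: 0.284
gripper_force: 108.5
```

```bash
python3 chk.py
```

```text
origin-axis mm [1.37 0.85] under z 106.4 yaw 176.81 rel 180.01 tool corr mm [ 1.32 -0.93 -0.  ] F [-0.2  0.1 -1.6] M [-0.01  0.24  0.01]
```

Now I lower it into the notches, slowly.

Scaled: 0.0065 m / 0.75 = 0.0087, 0.006 m / 0.75 = 0.008.

Request:
drive_effector --pt "0 0 0.002 0 0" --pt "0 0 0.004 0 0" --pt "0 0 0.006 0 0" --pt "0 0 0.008 0 0" --pt "0 0 0.0087 0 0" --pt "0 0 0.0087 0 0" --pt "0 0 0.0087 0 0" --squeeze 110

```text
t: 16.4
tcp_pos: [0.4454, 0.2176, 0.132]
tool_rot: [0.027, 1.0, 0.0, 0.0]
force: [-1.1, 1.5, 1.2]
finger_gap: 0.283
gripper_force: 108.8
```

```bash
python3 chk.py
```

```text
origin-axis mm [0.9  0.97] under z 100.1 yaw 176.93 rel 180.13 tool corr mm [ 0.85 -1.01 -0.  ] F [-1.1  1.5  1.2] M [0.12 0.08 0.08]
```

Scaled: -0.14 m / 0.75 = -0.1867, -0.12 m / 0.75 = -0.16.

Request:
drive_effector --pt "0 0 0.0007 0 0" --pt "0 0 0.0007 0 0.1" --pt "0 0 0.0007 0 0.35" --pt "0 0 0.0007 0 0.5" --pt "0 0 0.0007 0 0.7" --pt "0 0 0.0007 0 1" --pt "0 0 0.0007 0 1" --pt "0 0 0.0007 0 1" --pt "0 0 -0.0267 0 1" --pt "0 0 -0.0667 0 1" --pt "0.0133 0 -0.12 0 1" --pt "0.0533 0 -0.16 0 1" --pt "0.08 0 -0.1867 0 1" --pt "0.08 0 -0.1867 0 1" --pt "0.08 0 -0.1867 0 1" --pt "0.08 0 -0.1867 0 1" --squeeze 40

```text
t: 18.0
tcp_pos: [0.3859, 0.2205, 0.2711]
tool_rot: [0.027, 1.0, -0.0, -0.0]
force: [-0.3, 0.6, -0.2]
finger_gap: 1.002
gripper_force: 0.0
```

```bash
python3 - <<'E'
from station import manip, camrig, ticket
from h import *
s=manip.sense();c=camrig.snapshot("wrist");W=cloud(c,wT(s,c))
a=c["pixels"];b=camrig.snapshot("scene");w=cloud(b);t=camrig.snapshot("top");wt=cloud(t)
cv2.imwrite("pics/e.png",np.hstack([a,cv2.resize(b["pixels"][190:310,120:280],(512,384))])[:,:,::-1][:,::1] if 0 else cv2.resize(np.hstack([a,cv2.resize(b["pixels"][180:300,110:270],(512,384))])[:,:,::-1],(800,300)))
for n,x in(("wrist",W),("scene",w),("top",wt)):
    h=x[(x[...,0]>.405)&(x[...,0]<.49)&(abs(x[...,1]-.217)<.011)&(x[...,2]>.125)&(x[...,2]<.15)]
    if len(h)<10: continue
    k=np.linalg.lstsq(np.c_[h[:,0]-.445,np.ones(len(h))],h[:,2],rcond=None)[0]
    h2=x[(x[...,0]>.4)&(x[...,0]<.49)&(abs(x[...,1]-.217)<.03)&(x[...,2]>.115)&(x[...,2]<.15)]
    v=cv2.fitLine((h2[:,:2]*1000).astype(np.float32),cv2.DIST_HUBER,0,.01,.01).ravel()
    print(n,len(h),"slope deg",np.degrees(np.arctan(k[0])),"z@grip",k[1],"yaw",np.degrees(np.arctan2(v[1],v[0])),v[2:])
E
```

```text
wrist 2186 slope deg 1.7512329549103571 z@grip 0.13704468279894425 yaw -3.0455055 [446.69293 217.75644]
scene 209 slope deg 2.5445205354003777 z@grip 0.13702360012412323 yaw -4.510211 [444.75778 217.13097]
```

View pics/e.png

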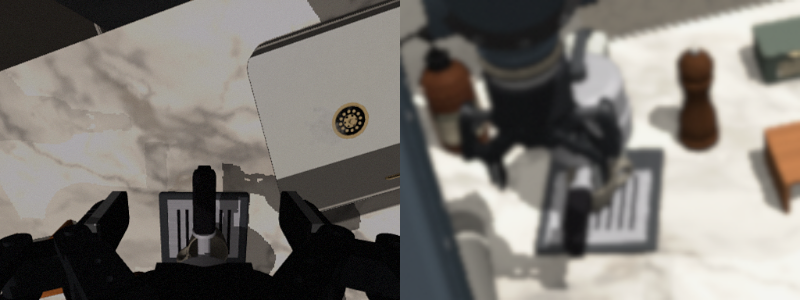

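The handle points straight out over the tray, from (203,170) to (203,250). The fit suggests a slight droop, so I'll measure it along the handle's top line only.

Scaled: 0.04 m / 0.75 = 0.0533, 0.02 m / 0.75 = 0.0267.

Request:
drive_effector --pt "0.0267 0 0 0 1" --pt "0.0533 0 0 0 1" --pt "0.0533 0 0 0 1" --pt "0.0533 0 0 0 1"

```text
t: 18.55
tcp_pos: [0.3462, 0.2229, 0.2716]
tool_rot: [0.027, 1.0, -0.0, 0.0]
force: [0.3, -0.2, 0.8]
finger_gap: 1.0
gripper_force: 0.0
```

```bash
python3 - <<'E'
from station import manip, camrig, ticket
from h import *
s=manip.sense();c=camrig.snapshot("wrist");W=cloud(c,wT(s,c))
for n,w in(("wrist",W),("scene",cloud(camrig.snapshot("scene"))),("top",cloud(camrig.snapshot("top")))):
    r=[]
    for x in np.arange(.405,.51,.008):
        yc=.2105-(x-.565)*np.tan(np.radians(3.2))
        h=w[(abs(w[...,0]-x)<.004)&(abs(w[...,1]-yc)<.006)&(w[...,2]>.115)&(w[...,2]<.15)]
        if len(h)>1: r.append((round(x,3),round(float(np.median(h[:,2]))*1000,1),len(h)))
    print(n,r)
w=W;q=w[(abs(w[...,0]-.55)<.1)&(abs(w[...,1]-.21)<.08)&(w[...,2]>.058)&(w[...,2]<.072)];print("cup rim",len(q),q.mean(0) if len(q) else 0)
E
```

```text
wrist [(np.float64(0.413), 134.0, 202), (np.float64(0.421), 138.0, 113), (np.float64(0.429), 137.9, 105), (np.float64(0.437), 137.9, 104), (np.float64(0.445), 137.8, 102), (np.float64(0.453), 137.9, 101), (np.float64(0.461), 138.0, 99), (np.float64(0.469), 138.0, 97), (np.float64(0.477), 138.0, 98), (np.float64(0.485), 137.7, 88)]
scene [(np.float64(0.413), 131.7, 26), (np.float64(0.421), 137.3, 11), (np.float64(0.429), 138.3, 11), (np.float64(0.437), 139.0, 12), (np.float64(0.445), 138.3, 9), (np.float64(0.453), 137.7, 11), (np.float64(0.461), 139.1, 10), (np.float64(0.469), 139.1, 9), (np.float64(0.477), 138.8, 6), (np.float64(0.501), 133.8, 2)]
top []
cup rim 71 [0.5394902  0.22761217 0.063259  ]
```

```bash
python3 -c "
from station import manip, camrig, ticket
print(ticket.sign_off())"
```

```text
the job is handed in; nothing more can be done
None
```

The portafilter hangs locked and level in the group head with its handle straight out the front (handle top flat at 138 mm). The gripper is clear, and the cup, jar and mill were not touched. The job was handed in at about 19 s.

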